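# Uncover the potstickers and take up the turner

## Robot

A 6-joint arm with a two-finger parallel gripper is mounted at the origin on the work surface. World frame = base frame: x ahead of the robot, y to its left, z up, the work surface at z = 0. Lengths are in m, angles in rad, forces in N, time in s.
With the tool pointing down it reaches from about 0.4 to 0.825 m from the base axis. Payload 7 kg.
Tool frame: the origin (TCP) lies between the finger pads, 19 mm behind the fingertips; this is the grasp point; z points along the fingers, y is the line along which they close (so a half turn about z gives the same grasp; the last joint's range is limited). The gripper opens to 88 mm and grips with 3 to 60 N. Pads are 19 mm wide; open, the fingers measure 130 mm over their backs; the gripper's body (78 mm by 193 mm) begins 47 mm behind the grasp point.
Start: joints at [-1.035, 0.359, 0.012, 0, -1.224, -0.288], TCP at [0.166, -0.654, 0.245] pointing down, gripper open.
Joint ranges: [-3.07, 3.07], [-1.43, 2.12], [-1.02, 1.25], [-3.03, 1.67], [-3.05, -0], [-3.03, 3.03]. Speed limits (rad/s): [2.39, 2.39, 3.01, 3.14, 3.14, 3.14].

## Interface

Orientations are given as [roll, pitch, yaw] about the fixed x, y, z axes, in that order (R = Rz(yaw) Ry(pitch) Rx(roll)).
In Python, from station import arm gives the robot as it stands.
- The arm moves only by the tool arm_command, never from a script. Its argument "series" is one flat list of numbers, 7 for each row, row after row: the turn, a rotation vector about the tool's x, y, z each as a share of 90 degrees, from -1 to 1, then the shift along the tool's x, y, z each as a share of 0.1 m, from -1 to 1, then the opening, from 0 (shut) to 1 (fully open). A call has 1 to 8 rows; each row is the pose to reach, as a shift and turn from the pose commanded when the call began, along the tool's axes at that moment; what a row does not reach only later rows make up. A row lasts 1/8 s, in which the tool goes at most 62.5 mm and 10.7 degrees, less where a joint would pass 70% of its speed; a pose out of reach is approached as far as the arm can. A call with a number of a shift or a turn outside -1 to 1 is refused whole. A call with a gripper value outside its range is refused whole. The fingers move at their own pace and stop on an object; "force" is the grip in N (left out, the last holds). Time passes only in rows, so rows that repeat a pose let the fingers close. It gives the time, the measured TCP pose, the force, the opening and the grip force at its end, in the units of the state.
- arm.get_state(): the state, without advancing time (a new reading comes with each control period).
- arm.grab_frame(name): name is "scene" or "side" or "wrist"; returns the picture (400x640x3 uint8, blue, green, red); there is no depth.
- arm.camera_model(name): a dict with "fovy" (degrees; the focal length in pixels is half the picture's height over the tangent of half this angle, whatever the lens; pixels are square), "cx", "cy" (the principal point, pixels), "pose" (4x4, takes a point from camera to world coordinates). Camera axes: x right, y down, z forward; pixel columns grow to the right and rows downward; lengths in m; the calibration is good to about 2 mm. A picture is of the moment at which its call begins: read the wrist's pose just before it. camera_model takes no time and is no camera call; for the wrist camera it gives the pose at the moment of the call.
- arm.job_done(): hands the job in; it is judged then, once.
The state is a dict: "t": time; "q": joint angles; "qd": joint speeds; "joint_efforts": joint torques, N m; "eef_pos": TCP position; "ee_rot": TCP orientation; "force": force on the tool from outside, world axes, zero at the start; "moment": the same for the moment, N m; "width": finger opening in m; "gripper_force": force on a finger pad.
Only numpy, scipy, OpenCV 4.12 (cv2) and the standard library are available. Lean on these libraries where they do the work, as an engineer would, in place of code of your own. Each camera call takes 0.05 s, during which the arm holds its last target. There are 200 camera calls.

## Task

The potstickers are ready to be turned: lift the lid off the pan by its knob and set it down (do not drop it) in the middle of the cork mat. Then draw the turner up out of the utensil caddy and turn it so that its blade is level and right side up, over the middle of the pan and a few centimetres above its rim, ready to go in; leave the caddy, bottle and bowl where they stand and do not touch the pan or the food with the turner. Finish there, still holding the turner steady in the gripper: do not put it down or let go.

Things in the scene. Friction and masses are not known exactly. Their poses are not given: they have to be found in the camera images.
- pan: dark steel pan fixed on a slim white induction hob (350 x 280 mm, top 50 mm above the table). 260 mm across the rim, 60 mm high; two loop ears reach 163 mm from the centre along its +y and -y, 46 mm above its base. Origin: centre of its underside, 50 mm above the table, z up. Potstickers in it reach 37 mm above the origin. It does not move
- pan_rim (a point): centre of the pan's mouth, at rim height (60 mm above the pan's origin, 110 mm above the table)
- lid: loose domed steel lid, 266 mm across, about 0.5 kg, starting on the pan; origin at the centre of its underside, z up through the knob. A plug below its edge, 242 mm wide and 6 mm deep, sits loosely in the pan's mouth: lift it straight up first. The dome rises to 38 mm above the origin. On the cork mat its origin is 8 mm above the table
- lid_knob (a point): the lid's black round knob, 38 mm across, from 49 to 71 mm above the lid's origin; this point is on its axis 60 mm above the lid's origin, a good place for the TCP (fingertips then just clear the dome)
- cork_mat: flat round cork mat fixed on the table, 220 mm across, 8 mm thick; origin at the centre of its underside. The lid goes here, centre on centre; it overhangs the mat a little all round. Mat and caddy stand one left and one right of the hob, either way round
- caddy: loose stainless utensil caddy, 110 (x) x 90 (y) x 105 mm high, open on top, 0.9 kg; origin at the centre of its underside, z up. The turner stands in the larger compartment, 60 x 84 mm, whose centre is 22 mm towards the caddy's -x; short ceramic spoons stand in the other (+x) one up to 145 mm above the table
- turner: loose slotted steel turner, black handle, about 0.14 kg, standing blade down in the caddy, handle leaning about 8 degrees to its own -x. Origin: the bend between blade and neck; z runs up neck and handle. Neck 12 x 5 mm up to z = 85 mm, then the handle up to 175 mm, 22 mm wide (y), 14 mm thick (x). Its lowest edge starts about 4 mm above the table
- turner_grip (a point): point on the axis of the turner's handle, 140 mm above the turner's origin, 35 mm below the handle's end; axes as the turner's. A good place to grip
- turner_blade (a point): middle of the turner's blade (80 mm long, 70 wide, 3 thick), 40 mm from the bend; x along the blade to its tip, y across it (as the turner's y), z out of its upper face: z straight up = level, right side up. The blade runs from the bend down and towards the turner's +x, 32 degrees off the handle's line (-z), so when it is level the handle rises backwards at 32 degrees
- vinegar: to be left alone: brown glass vinegar bottle with red cap, 60 mm across, 190 mm tall, origin at the centre of its underside
- dip_bowl: to be left alone: white bowl, 110 mm across, 45 mm high, origin at the centre of its underside
Things that resemble listed ones, but are neither listed nor needed, are in the scene too. What is shaped like the caddy but green or pink is not meant.

How it is judged:
On the way, in this order (a step that is already met when the one before it is completed fails the run):
1. the lid lies knob up on the cork mat, let go and at rest (horizontal distance between lid and cork_mat below 0.05 m and height (world z) of lid below 0.016 m and angle between lid's own z axis and vertical below 0.1 rad and contact force between lid and the fingers below 0.1 N and linear speed of lid below 0.03 m/s), for 0.3 s.
2. the turner is drawn clear of the caddy in the gripper (z of turner_blade in the frame of caddy above 0.145 m and contact force between turner and the fingers above 1 N and contact force between turner and caddy below 0.1 N), for 0.1 s.
At the end, for the whole second after the job is handed in: Turner held (over 1 N), still, clear of the pan: blade right side up, level within 0.3 rad, its middle within 70 mm of the pan's centre from above and 15 to 130 mm over the rim. Lid level, at rest, knob up, centred on the cork mat within 50 mm, fingers off it (all of step 1 and angle between turner_blade's own z axis and vertical below 0.3 rad and horizontal distance between turner_blade and pan_rim below 0.07 m and z of turner_blade in the frame of pan_rim between 0.015 and 0.13 m and contact force between turner and the fingers above 1 N and contact force between turner and pan below 0.1 N and linear speed of turner below 0.04 m/s); the arm keeps its last pose, push and grip.
It fails at once if the lid is dropped: out of the fingers and faster than 0.5 m/s (contact force between lid and the fingers below 0.1 N and linear speed of lid above 0.5 m/s).
It fails at once if the turner knocks on the pan or the food (over 1 N) (contact force between turner and pan above 1 N).
It fails at once if the caddy is dragged more than 50 mm or tipped more than 0.3 rad (distance of caddy from where it was at the start of the episode above 0.05 m or angle between caddy's own z axis and vertical above 0.3 rad).
It fails at once if the bottle or bowl is moved more than 30 mm (distance of any of vinegar, dip_bowl from where it was at the start of the episode above 0.03 m).
It also fails if it takes over 66 s, if anything falls off the work surface, if the arm or the gripper's body presses on something with over 40 N, if the wrist force passes 120 N, or if a joint passes its speed limit or range.

## Working session

There is one attempt and no reset: what is moved stays moved. The work goes in short steps, Python scripts to look and compute and a tool call to move; the robot and the scene stay as the last step left them, time stands still between calls to the robot, and variables do not carry over. Pictures are saved under pics/ and viewed, at most 10 in all, crops included, and the job is handed in when it is done.

Besides the shell and the picture viewer there is one more tool, called after "Call:" in YAML: its name, and indented under it one key for each argument. arm_command: Moves the arm, as the interface text tells. Its arguments: {"type":"object","properties":{"series":{"type":"array"},"force":{"type":"number"}},"required":["series"]}

```bash
ls; mkdir -p pics; python3 - <<'E'
from station import arm
import cv2,numpy as np
s=arm.get_state();print(s)
for n in("scene","side","wrist"):
    m=arm.camera_model(n);print(n,m)
    cv2.imwrite(f"pics/{n}0.png",arm.grab_frame(n))
E
```

```text
pics
{'t': 0.0, 'q': array([-1.03487724e+00,  3.59378996e-01,  1.10485310e-02, -3.21341139e-04,
       -1.22411432e+00, -2.88097250e-01]), 'qd': array([-0.00026813,  0.00029628, -0.00068667,  0.00088771,  0.00016722,
        0.00233787]), 'joint_efforts': array([ 8.83466837e-04, -5.82719493e+01,  2.93070316e+01,  6.99725166e+00,
        7.11611530e-03, -1.54100935e-04]), 'eef_pos': array([ 0.16542104, -0.65393612,  0.24442847]), 'ee_rot': array([ 3.13992630e+00, -1.78782749e-04, -2.89388010e+00]), 'force': array([-0.36617264, -0.39328068,  0.48148127]), 'moment': array([-0.01485549,  0.02263078, -0.00295924]), 'gripper_force': 0.0, 'width': 0.08749650266106432}
scene {'fovy': 44.13470987257417, 'cx': 320.2338656730446, 'cy': 196.79813695829745, 'pose': array([[-0.07887255,  0.83012783, -0.55196641,  1.39644109],
       [ 0.99683324,  0.06004916, -0.05213053,  0.15142196],
       [-0.01012988, -0.55433013, -0.83223524,  1.39838154],
       [ 0.        ,  0.        ,  0.        ,  1.        ]])}
side {'fovy': 56.28675787895224, 'cx': 319.6791195989492, 'cy': 194.90475563908112, 'pose': array([[-0.77618911, -0.35074096,  0.52393821, -0.11952016],
       [-0.63046291,  0.4227259 , -0.65101408,  0.90378998],
       [ 0.00685506, -0.83563365, -0.5492444 ,  0.85047368],
       [ 0.        ,  0.        ,  0.        ,  1.        ]])}
wrist {'fovy': 61.37772335977136, 'cx': 317.0845894250419, 'cy': 201.7785938612758, 'pose': array([[-0.24528801,  0.93224258,  0.26600294,  0.0924424 ],
       [ 0.96944816,  0.2353034 ,  0.0693006 , -0.67176064],
       [ 0.00201357,  0.27487467, -0.96147796,  0.38387774],
       [ 0.        ,  0.        ,  0.        ,  1.        ]])}
```

View pics/scene0.png

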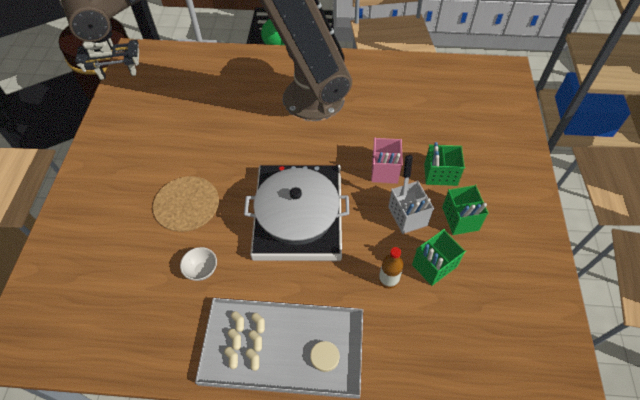

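View pics/side0.png

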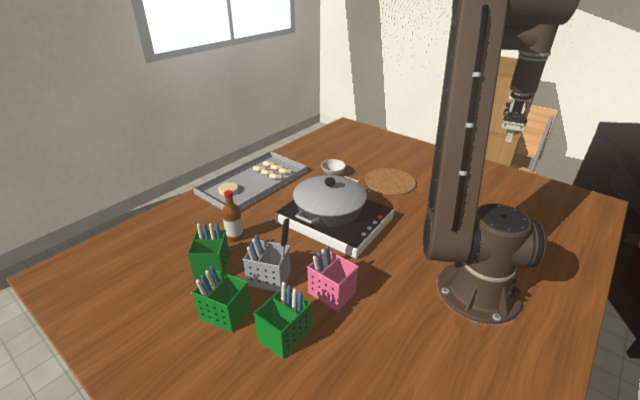

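Scene view: the mat is at (186,203), the lid knob at (296,193), the bottle at (392,268) and the bowl at (199,264). There are five caddy shapes: steel grey (411,208), pink (387,160) and green at (444,165), (466,210) and (438,257). Only the grey one is stainless and has the black turner handle at (407,165). I'll confirm it in an enlarged crop.

```bash
cat > h.py <<'E'
import numpy as np,cv2
from scipy.spatial.transform import Rotation as R
from station import arm
def ray(n,u,v,m=None):
    m=m or arm.camera_model(n);f=200/np.tan(np.radians(m["fovy"]/2));P=m["pose"]
    d=P[:3,:3]@np.array([(u-m["cx"])/f,(v-m["cy"])/f,1]);return P[:3,3],d/np.linalg.norm(d)
def atz(n,u,v,z,m=None):
    o,d=ray(n,u,v,m);return o+d*(z-o[2])/d[2]
def proj(n,p,m=None):
    m=m or arm.camera_model(n);f=200/np.tan(np.radians(m["fovy"]/2));P=m["pose"]
    c=P[:3,:3].T@(np.asarray(p)-P[:3,3]);return np.array([m["cx"]+f*c[0]/c[2],m["cy"]+f*c[1]/c[2]])
def tri(obs):
    A=0;b=0
    for n,u,v in obs:
        o,d=ray(n,u,v);M=np.eye(3)-np.outer(d,d);A=A+M;b=b+M@o
    return np.linalg.solve(A,b)
def move(pos,Rt):
    "turn and shift (in command units) from the measured pose to the target"
    s=arm.get_state();R0=R.from_euler('xyz',s["ee_rot"])
    t=(R0.inv()*Rt).as_rotvec()/(np.pi/2);return np.round(t,3),np.round(R0.inv().apply(np.asarray(pos)-s["eef_pos"])/.1,3)
E
python3 - <<'E'
import cv2,numpy as np
from h import *
a=cv2.imread("pics/scene0.png");b=cv2.imread("pics/side0.png")
A=cv2.resize(a[145:245,375:445],None,fx=5.7,fy=5.7,interpolation=2)
B=cv2.resize(b[210:300,235:301],None,fx=6,fy=6,interpolation=2)
c=np.zeros((570,800,3),np.uint8);c[:A.shape[0],:A.shape[1]]=A;c[:B.shape[0],400:400+B.shape[1]]=B[:,:400]
cv2.imwrite("pics/crop1.png",c)
# mat via colour
m=atz("scene",186,203,.008);print("mat",m, atz("side",389,181,.008))
print("knob z.171?",tri([("scene",296,193),("side",330,182)]), atz("scene",296,193,.17))
print("bottle",atz("scene",396,253,.19),"bowl",atz("scene",198,257,.045))
E
```

```text
mat [ 0.53195584 -0.38482236  0.008     ] [ 0.52113512 -0.37342069  0.008     ]
knob z.171? [ 0.56463792 -0.00194786  0.1590197 ] [0.57330954 0.00065789 0.17      ]
bottle [0.76390265 0.29665262 0.19      ] bowl [ 0.74623112 -0.2886351   0.045     ]
```

View pics/crop1.png

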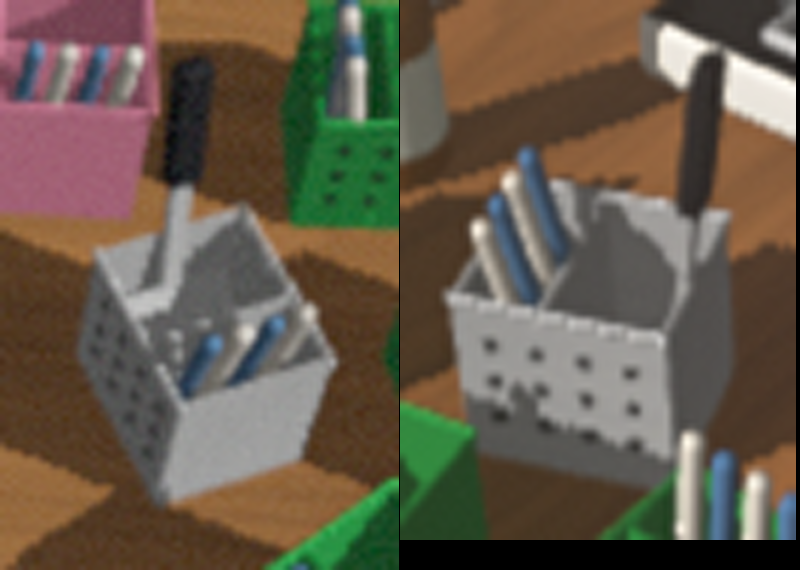

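The crop confirms it: the grey caddy holds the black-handled turner. Its rim corners in the scene view are about (392,189), (418,181), (434,208.5) and (406.6,215.7). The handle top is (409,156) in scene and (286,219.5) in side.

```bash
python3 - <<'E'
from h import *
C=[(392,188.9),(417.6,181.3),(433.8,208.5),(406.6,215.7)]
P=np.array([atz("scene",*c,.105) for c in C]);print("caddy rim",P.round(3),P.mean(0).round(3),[round(np.linalg.norm(P[i]-P[i-1]),3) for i in range(4)])
cx=(P[2]+P[3]-P[0]-P[1]);print("caddy x yaw",np.arctan2(cx[1],cx[0]))
t=tri([("scene",409.2,156.5),("side",286.3,220)]);b=tri([("scene",406.6,177.5),("side",283.3,245.3)])
print("handle top",t,"bottom",b,np.linalg.norm(t-b),"dir",(t-b)/np.linalg.norm(t-b))
from h import cv2
for n,seed in(("scene",(186,203)),("side",(389,181))):
    im=cv2.imread(f"pics/{n}0.png");hs=cv2.cvtColor(im,cv2.COLOR_BGR2HSV)
    c=im[seed[1]-4:seed[1]+5,seed[0]-4:seed[0]+5].reshape(-1,3).mean(0)
    for tol in(25,35,45):
        k=(np.abs(cv2.GaussianBlur(im,(5,5),0).astype(float)-c).max(2)<tol).astype(np.uint8)
        l=cv2.connectedComponentsWithStats(k)[1];r=(l==l[seed[1],seed[0]]).astype(np.uint8)
        cn=max(cv2.findContours(r,0,2)[0],key=cv2.contourArea);e=cv2.fitEllipse(cv2.convexHull(cn));print(n,e,atz(n,*e[0],.008).round(4))
    # knob: dark blob
    s=(296,193) if n=="scene" else (330,182)
    w=im[s[1]-14:s[1]+15,s[0]-14:s[0]+15].max(2)<75
    ys,xs=np.nonzero(w);print("knob px",xs.mean()+s[0]-14,ys.mean()+s[1]-14,len(xs),np.ptp(xs),np.ptp(ys))
E
```

```text
caddy rim [[0.492 0.296 0.105]
 [0.456 0.377 0.105]
 [0.557 0.424 0.105]
 [0.589 0.34  0.105]] [0.524 0.359 0.105] [np.float64(0.107), np.float64(0.089), np.float64(0.111), np.float64(0.09)]
caddy x yaw 0.4335514954108635
handle top [0.45971723 0.33078429 0.23493323] bottom [0.47077992 0.33597552 0.14264241] 0.0930963338450226 dir [-0.11883051 -0.05576187  0.99134753]
scene ((164.55726623535156, 204.58926391601562), (82.67997741699219, 273.5580139160156), 90.51282501220703) [ 0.5435 -0.4555  0.008 ]
scene ((321.53216552734375, 258.37640380859375), (455.2537841796875, 662.9799194335938), 87.11795043945312) [0.7046 0.0866 0.008 ]
scene ((329.0906677246094, 261.44537353515625), (497.7658996582031, 662.5116577148438), 82.15655517578125) [0.7134 0.1109 0.008 ]
knob px 294.76363636363635 192.9 110 11 10
side ((339.93267822265625, 174.400146484375), (103.85150909423828, 186.2415008544922), 74.54802703857422) [ 0.7197 -0.2825  0.008 ]
side ((333.66827392578125, 291.1858215332031), (333.53839111328125, 640.0176391601562), 87.22250366210938) [0.3265 0.2801 0.008 ]
side ((293.22528076171875, 213.8057861328125), (520.73828125, 689.079345703125), 110.47399139404297) [0.6791 0.0712 0.008 ]
knob px 329.80281690140845 181.77464788732394 71 9 8
```

```bash
python3 - <<'E'
from h import *
print(tri([("scene",294.8,192.9),("side",329.8,181.8)]),atz("scene",294.8,192.9,.165),atz("side",329.8,181.8,.165))
s=arm.get_state();print(move([.566,-.003,.295],R.from_euler('xyz',s["ee_rot"])))
E
```

```text
[ 0.56581554 -0.00443744  0.15909585] [ 0.56985737 -0.00361366  0.165     ] [0.5599543  0.00318353 0.165     ]
(array([0., 0., 0.]), array([-5.479,  5.33 , -0.498]))
```

Call:
arm_command:
  series: [0,0,0,-0.9,0.9,-0.5,1,0,0,0,-0.9,0.9,-0.5,1,0,0,0,-0.9,0.9,-0.5,1]

```text
t: 0.52
eef_pos: [0.2323, -0.5434, 0.2976]
ee_rot: [-3.139, 0.002, -2.891]
force: [-0.0, -1.0, 1.1]
width: 0.0877
gripper_force: 0.0
```

Call:
arm_command:
  series: [0,0,0,-0.9,0.9,0,1,0,0,0,-0.9,0.9,0,1,0,0,0,-0.9,0.9,0,1]

```text
t: 0.9
eef_pos: [0.2974, -0.4332, 0.2955]
ee_rot: [3.142, 0.001, -2.89]
force: [-0.7, -1.0, 0.3]
width: 0.0875
gripper_force: 0.0
```

Call:
arm_command:
  series: [0,0,0,-0.9,0.9,0,1,0,0,0,-0.9,0.9,0,1,0,0,0,-0.9,0.9,0,1]

```text
t: 1.27
eef_pos: [0.3626, -0.3244, 0.2953]
ee_rot: [3.141, 0.0, -2.89]
force: [0.1, -0.9, -0.5]
width: 0.0874
gripper_force: 0.0
```

Call:
arm_command:
  series: [0,0,0,-0.9,0.9,0,1,0,0,0,-0.9,0.9,0,1,0,0,0,-0.9,0.9,0,1]

```text
t: 1.65
eef_pos: [0.4277, -0.2155, 0.295]
ee_rot: [3.141, -0.0, -2.89]
force: [-1.0, -0.6, 0.1]
width: 0.0876
gripper_force: 0.0
```

Call:
arm_command:
  series: [0,0,0,-0.9,0.9,0,1,0,0,0,-0.9,0.9,0,1,0,0,0,-0.9,0.9,0,1,0,0,0,-0.9,0.9,0,1]

```text
t: 2.15
eef_pos: [0.4912, -0.1088, 0.2948]
ee_rot: [-3.142, -0.001, -2.894]
force: [-0.4, 0.3, -1.1]
width: 0.0877
gripper_force: 0.0
```

```bash
python3 - <<'E'
from h import *
import pickle
m=arm.camera_model("wrist");im=arm.grab_frame("wrist");pickle.dump(m,open("w1.pkl","wb"))
print(proj("wrist",[.566,-.003,.165],m))
cv2.imwrite("pics/w1.png",im)
print(move([.566,-.003,.295],R.from_euler('xyz',arm.get_state()["ee_rot"])))
E
```

```text
[408.62374017 304.11222712]
(array([0., 0., 0.]), array([-0.987,  0.847, -0.001]))
```

View pics/w1.png

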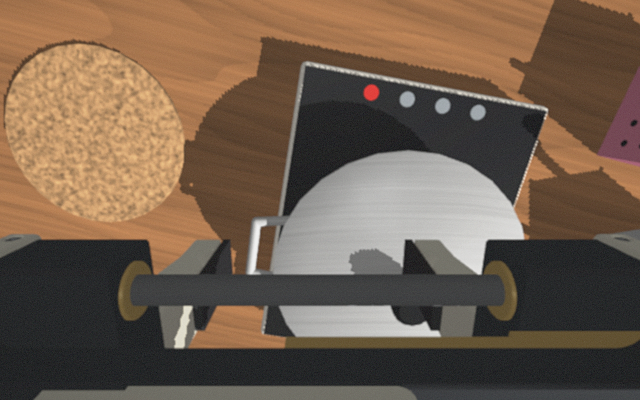

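The wrist view shows the mat centred at about (95,131). The lid's top edge is at (410,150), its left edge at x≈273 and its right edge at x≈525. The knob is at about (410,305), partly hidden by the finger bar.

```bash
python3 - <<'E'
from h import *
import pickle
m=pickle.load(open("w1.pkl","rb"))
print("mat",atz("wrist",95,131,.008,m))
for c in([.566,-.003],[.563,0]):
    a=np.linspace(0,6.28,400)
    E=np.array([proj("wrist",[c[0]+.133*np.cos(t),c[1]+.133*np.sin(t),.112],m) for t in a]);print(c,E.min(0),E.max(0),E[E[:,1].argmin()])
E
```

```text
mat [ 0.51481535 -0.38589819  0.008     ]
[0.566, -0.003] [270.05880722 149.97208103] [522.62863906 378.46079355] [405.15771405 149.97208103]
[0.563, 0] [273.4335389 147.6773465] [526.47457847 376.93527159] [409.15210595 147.6773465 ]
```

Call:
arm_command:
  series: [0,0,0,-0.99,0.85,0,1,0,0,0,-0.99,0.85,0,1,0,0,0,-0.99,0.85,0,1,0,0,0,-0.99,0.85,0,1]

```text
t: 2.7
eef_pos: [0.5662, -0.0023, 0.295]
ee_rot: [-3.141, -0.001, -2.895]
force: [-0.1, 0.4, -0.1]
width: 0.0877
gripper_force: 0.0
```

Call:
arm_command:
  series: [0,0,0,0,0,0.4,1,0,0,0,0,0,0.7,1,0,0,0,0,0,0.9,1]

```text
t: 3.08
eef_pos: [0.5651, -0.0034, 0.2044]
ee_rot: [3.142, -0.001, -2.896]
force: [-0.6, 0.9, -0.1]
width: 0.0874
gripper_force: 0.0
```

Call:
arm_command:
  series: [0,0,0,0,0,0.2,1,0,0,0,0,0,0.37,1,0,0,0,0,0,0.37,1]

```text
t: 3.45
eef_pos: [0.5651, -0.0031, 0.1677]
ee_rot: [-3.142, -0.002, -2.896]
force: [-0.2, 0.1, 0.5]
width: 0.0879
gripper_force: 0.0
```

Call:
arm_command:
  series: [0,0,0,0,0,0,0,0,0,0,0,0,0,0,0,0,0,0,0,0,0,0,0,0,0,0,0,0,0,0,0,0,0,0,0,0,0,0,0,0,0,0,0,0,0,0,0,0,0]
  force: 30

```text
t: 4.32
eef_pos: [0.5666, -0.001, 0.1684]
ee_rot: [-3.142, -0.0, -2.894]
force: [-0.1, -0.5, 0.9]
width: 0.037
gripper_force: 30.0
```

Call:
arm_command:
  series: [0,0,0,0,0,-0.05,0,0,0,0,0,0,-0.15,0,0,0,0,0,0,-0.3,0,0,0,0,0,0,-0.5,0,0,0,0,0,0,-0.7,0,0,0,0,0,0,-0.8,0,0,0,0,0,0,-0.8,0]

```text
t: 5.2
eef_pos: [0.5668, -0.0009, 0.2493]
ee_rot: [3.141, 0.002, -2.894]
force: [0.2, 0.9, -6.0]
width: 0.0365
gripper_force: 30.0
```

```bash
python3 - <<'E'
from h import *
s=arm.get_state();print(s["eef_pos"],s["force"],s["width"],s["q"],move([.522,-.382,s["eef_pos"][2]],R.from_euler('xyz',s["ee_rot"])))
cv2.imwrite("pics/scene1.png",arm.grab_frame("scene"))
E
```

```text
[ 0.56682064 -0.00094502  0.24927354] [ 0.15909616  0.86210784 -6.008921  ] 0.03651915961735791 [ 3.43482015e-01  1.78055029e-01 -2.26229724e-01 -7.05184890e-05
 -1.16478787e+00 -1.66645829e+00] (array([0., 0., 0.]), array([ 1.369e+00, -3.584e+00, -3.000e-03]))
```

View pics/scene1.png

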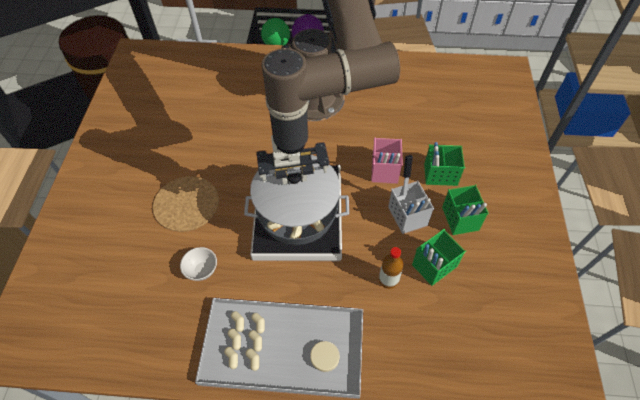

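The lid hangs level at (295,190), and food shows in the pan. Next I carry it to the mat.

Call:
arm_command:
  series: [0,0,0,0.06,-0.15,0,0,0,0,0,0.16,-0.42,0,0,0,0,0,0.26,-0.68,0,0,0,0,0,0.34,-0.9,0,0]

```text
t: 5.75
eef_pos: [0.5548, -0.0983, 0.2475]
ee_rot: [3.141, -0.002, -2.894]
force: [0.3, -0.7, -5.9]
width: 0.0369
gripper_force: 30.0
```

Call:
arm_command:
  series: [0,0,0,0.11,-0.3,0,0,0,0,0,0.23,-0.6,0,0,0,0,0,0.34,-0.9,0,0]

```text
t: 6.12
eef_pos: [0.5438, -0.1938, 0.2475]
ee_rot: [3.141, -0.002, -2.894]
force: [0.9, 0.9, -5.2]
width: 0.0366
gripper_force: 30.0
```

Call:
arm_command:
  series: [0,0,0,0.11,-0.3,0,0,0,0,0,0.23,-0.6,0,0,0,0,0,0.34,-0.9,0,0]

```text
t: 6.5
eef_pos: [0.5327, -0.2894, 0.2474]
ee_rot: [3.141, -0.002, -2.894]
force: [0.8, -0.8, -5.2]
width: 0.0368
gripper_force: 30.0
```

Call:
arm_command:
  series: [0,0,0,0.11,-0.3,0,0,0,0,0,0.23,-0.6,0,0,0,0,0,0.31,-0.8,0,0,0,0,0,0.34,-0.88,0,0,0,0,0,0.34,-0.88,0,0]

```text
t: 7.12
eef_pos: [0.5222, -0.3817, 0.2478]
ee_rot: [3.141, -0.001, -2.895]
force: [-0.0, 0.2, -5.1]
width: 0.0368
gripper_force: 30.0
```

Call:
arm_command:
  series: [0,0,0,0,0,0.15,0,0,0,0,0,0,0.4,0,0,0,0,0,0,0.7,0,0,0,0,0,0,0.95,0]

```text
t: 7.62
eef_pos: [0.5222, -0.3801, 0.1513]
ee_rot: [3.14, -0.001, -2.893]
force: [0.7, -0.8, -5.7]
width: 0.0366
gripper_force: 30.0
```

Call:
arm_command:
  series: [0,0,0,0,0,0.2,0,0,0,0,0,0,0.4,0,0,0,0,0,0,0.55,0,0,0,0,0,0,0.65,0,0,0,0,0,0,0.7,0,0,0,0,0,0,0.7,0]

```text
t: 8.38
eef_pos: [0.5226, -0.3815, 0.0834]
ee_rot: [-3.142, 0.0, -2.894]
force: [0.1, 0.3, -5.3]
width: 0.0366
gripper_force: 30.0
```

Call:
arm_command:
  series: [0,0,0,0,0,0.03,0,0,0,0,0,0,0.06,0,0,0,0,0,0,0.06,0]

```text
t: 8.75
eef_pos: [0.5224, -0.3814, 0.0772]
ee_rot: [3.141, -0.0, -2.894]
force: [0.6, 0.7, -5.3]
width: 0.0367
gripper_force: 30.0
```

Call:
arm_command:
  series: [0,0,0,0,0,0.02,0,0,0,0,0,0,0.04,0,0,0,0,0,0,0.04,0]

```text
t: 9.12
eef_pos: [0.5224, -0.3814, 0.0731]
ee_rot: [3.141, -0.0, -2.894]
force: [-0.6, -0.1, -5.4]
width: 0.0368
gripper_force: 30.0
```

Call:
arm_command:
  series: [0,0,0,0,0,0.02,0,0,0,0,0,0,0.02,0]

```text
t: 9.38
eef_pos: [0.5226, -0.3816, 0.0724]
ee_rot: [-3.141, 0.0, -2.893]
force: [-2.6, 2.5, 3.5]
width: 0.0369
gripper_force: 30.0
```

Call:
arm_command:
  series: [0,0,0,0,0,0.02,0,0,0,0,0,0,0.02,0]

```text
t: 9.62
eef_pos: [0.5227, -0.3816, 0.0722]
ee_rot: [-3.14, 0.001, -2.893]
force: [-7.1, 7.0, 18.0]
width: 0.0368
gripper_force: 30.0
```

Contact at z=0.072, so the lid is on the mat. I ease off the push, open the fingers and rise.

Call:
arm_command:
  series: [0,0,0,0,0,-0.02,0,0,0,0,0,0,-0.02,0.5,0,0,0,0,0,-0.02,0.7,0,0,0,0,0,-0.02,1,0,0,0,0,0,-0.02,1,0,0,0,0,0,-0.02,1,0,0,0,0,0,-0.02,1]

```text
t: 10.5
eef_pos: [0.5225, -0.3815, 0.0713]
ee_rot: [-3.142, -0.0, -2.894]
force: [-0.3, -1.0, 0.5]
width: 0.0855
gripper_force: 0.0
```

Call:
arm_command:
  series: [0,0,0,0,0,-0.1,1,0,0,0,0,0,-0.3,1,0,0,0,0,0,-0.6,1,0,0,0,0,0,-1,1]

```text
t: 11.0
eef_pos: [0.522, -0.3813, 0.1723]
ee_rot: [3.141, -0.001, -2.894]
force: [0.1, 0.2, -0.0]
width: 0.0877
gripper_force: 0.0
```

Call:
arm_command:
  series: [0,0,0,0,0,-0.5,1,0,0,0,0,0,-1,1,0,0,0,0,0,-1,1]

```text
t: 11.38
eef_pos: [0.5242, -0.3826, 0.2776]
ee_rot: [-3.135, 0.007, -2.893]
force: [-1.2, -1.2, -0.8]
width: 0.0877
gripper_force: 0.0
```

```bash
python3 - <<'E'
from h import *
s=arm.get_state();print(s["q"],s["eef_pos"])
a=arm.grab_frame("scene")[140:260,130:450];b=arm.grab_frame("side")[150:310,220:440]
cv2.imwrite("pics/c2.png",np.vstack([cv2.resize(a,(720,270)),cv2.resize(b,(440,320))[:, :].copy() if 0 else cv2.copyMakeBorder(cv2.resize(b,(440,320)),0,0,0,280,0)]))
E
```

```text
[-0.32967999  0.29320875 -0.00951162  0.0015359  -1.25875949 -0.99335583] [ 0.5241884  -0.38263205  0.27757322]
```

View pics/c2.png

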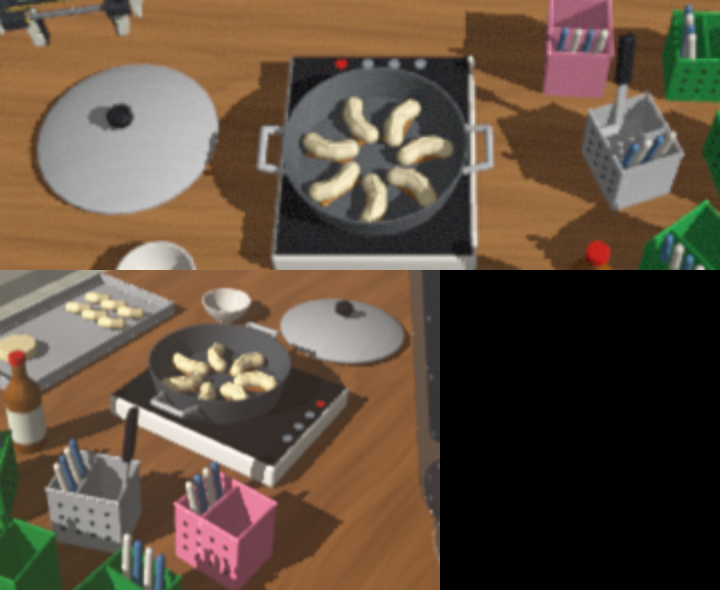

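The lid now lies level and centred on the mat, with its knob at about (182,192) in scene. The caddy and turner haven't moved. Next I plan the turner grasp.

```bash
cat > plan.py <<'E'
from h import *
yaw=.434; d=np.array([-.1188,-.0558,.9913]);top=np.array([.4597,.3308,.2349])
def frame(z,x):
    z=z/np.linalg.norm(z);x=x-z*(x@z);x/=np.linalg.norm(x);return R.from_matrix(np.c_[x,np.cross(z,x),z])
T0=frame(d,np.array([np.cos(yaw),np.sin(yaw),0]));grip=top-.035*d
G=R.from_euler('z',yaw-np.pi)*R.from_euler('x',np.pi)*R.from_euler('y',.5)
s=np.sin(np.radians(32));c=np.cos(np.radians(32))
B=R.from_matrix(np.array([[s,0,c],[0,1,0],[-c,0,s]]))   # blade in turner
pan=np.array([.566,-.001,.11])
def final(phi,h,Rg=G,T=T0):
    Tf=R.from_euler('z',phi)*B.inv()            # blade level
    blade=pan+[0,0,h]; org=blade-Tf.apply(B.apply([.04,0,0]))
    return org+Tf.apply([0,0,.14]),Tf*T.inv()*Rg
E
python3 - <<'E'
from plan import *
s=arm.get_state();print(grip,G.as_matrix().round(2),move([.464,.333,.36],G))
print("after turn:",G.inv().apply(np.array([.464,.333,.36])-s["eef_pos"])/.1)
p,F=final(1.1,.07);print(p,F.as_matrix().round(2),(G.inv()*F).as_rotvec()/(np.pi/2))
E
```

```text
[0.463858  0.332753  0.2002045] [[-0.8  -0.42 -0.43]
 [-0.37  0.91 -0.2 ]
 [ 0.48  0.   -0.88]] (array([ 0.029,  0.318, -0.116]), array([-1.186,  7.068, -0.879]))
after turn: [-1.75045835  6.72742999 -1.95358119]
[ 0.49400217 -0.14245843  0.2541887 ] [[-0.42 -0.89  0.17]
 [-0.83  0.45  0.33]
 [-0.37 -0.   -0.93]] [ 0.02634746 -0.5393507  -0.43643726]
```

Call:
arm_command:
  series: [0.01,0.1,-0.04,0,0.2,-0.4,1,0.02,0.2,-0.08,0,0.4,-0.8,1,0.03,0.32,-0.12,0,0.7,-0.9,1,0.03,0.32,-0.12,0,0.9,-0.9,1,0.03,0.32,-0.12,0,0.9,-0.9,1]

```text
t: 12.1
eef_pos: [0.5006, -0.2928, 0.3601]
ee_rot: [3.138, -0.505, -2.698]
force: [-0.0, -0.6, 0.1]
width: 0.0874
gripper_force: 0.0
```

```bash
python3 - <<'E'
from plan import *
print(arm.get_state()["q"],move([.464,.333,.36],G))
E
```

```text
[-0.04906246  0.35789012  0.07372608  0.23120835 -1.73706203 -1.09308039] (array([-0.001, -0.003,  0.005]), array([-2.062,  5.813, -1.12 ]))
```

Call:
arm_command:
  series: [0,0,0,-0.34,0.97,-0.19,1,0,0,0,-0.34,0.97,-0.19,1,0,0,0,-0.34,0.97,-0.19,1]

```text
t: 12.48
eef_pos: [0.4942, -0.1886, 0.3621]
ee_rot: [3.14, -0.502, -2.699]
force: [-0.0, -0.9, 0.4]
width: 0.0877
gripper_force: 0.0
```

Call:
arm_command:
  series: [0,0,0,-0.34,0.97,-0.19,1,0,0,0,-0.34,0.97,-0.19,1,0,0,0,-0.34,0.97,-0.19,1]

```text
t: 12.85
eef_pos: [0.4883, -0.0846, 0.3622]
ee_rot: [3.14, -0.503, -2.699]
force: [-0.1, -1.1, -0.1]
width: 0.0873
gripper_force: 0.0
```

Call:
arm_command:
  series: [0,0,0,-0.34,0.97,-0.19,1,0,0,0,-0.34,0.97,-0.19,1,0,0,0,-0.34,0.97,-0.19,1]

```text
t: 13.22
eef_pos: [0.4825, 0.0195, 0.3622]
ee_rot: [3.139, -0.503, -2.7]
force: [-0.1, -1.1, -0.5]
width: 0.0878
gripper_force: 0.0
```

Call:
arm_command:
  series: [0,0,0,-0.34,0.97,-0.19,1,0,0,0,-0.34,0.97,-0.19,1,0,0,0,-0.34,0.97,-0.19,1]

```text
t: 13.6
eef_pos: [0.4766, 0.1237, 0.3623]
ee_rot: [3.14, -0.504, -2.7]
force: [0.4, 0.0, -0.2]
width: 0.0874
gripper_force: 0.0
```

Call:
arm_command:
  series: [0,0,0,-0.34,0.97,-0.19,1,0,0,0,-0.34,0.97,-0.19,1,0,0,0,-0.34,0.97,-0.19,1]

```text
t: 13.98
eef_pos: [0.4706, 0.2279, 0.3623]
ee_rot: [3.14, -0.505, -2.7]
force: [0.3, -0.6, -0.1]
width: 0.0877
gripper_force: 0.0
```

Call:
arm_command:
  series: [0,0,0,-0.34,0.97,-0.19,1,0,0,0,-0.34,0.97,-0.19,1,0,0,0,-0.34,0.97,-0.19,1,0,0,0,-0.34,0.97,-0.19,1]

```text
t: 14.48
eef_pos: [0.4648, 0.33, 0.3634]
ee_rot: [3.141, -0.504, -2.703]
force: [0.4, -1.0, 0.1]
width: 0.0876
gripper_force: 0.0
```

```bash
python3 - <<'E'
from plan import *
import pickle
m=arm.camera_model("wrist");im=arm.grab_frame("wrist");pickle.dump(m,open("w2.pkl","wb"))
cv2.imwrite("pics/w2.png",im)
print(arm.get_state()["q"],move([.464,.333,.30],G),move(grip,G))
print(proj("wrist",top,m),proj("wrist",top-.09*d,m))
for p in([.492,.296,.105],[.456,.377,.105],[.557,.424,.105],[.589,.34,.105]):print(proj("wrist",p,m))
E
```

```text
[ 0.83135232  0.44019404  0.38397605 -0.20376529 -1.97765375 -2.00049633] (array([-0.001, -0.002,  0.003]), array([-0.313,  0.031,  0.555])) (array([-0.001, -0.002,  0.003]), array([-0.793,  0.028,  1.43 ]))
[318.99257831 271.77505716] [318.43763705 284.66028306]
[280.51672669 286.39723528]
[354.49113535 287.94062849]
[356.6603806  390.23732518]
[277.03157958 383.74988107]
```

View pics/w2.png

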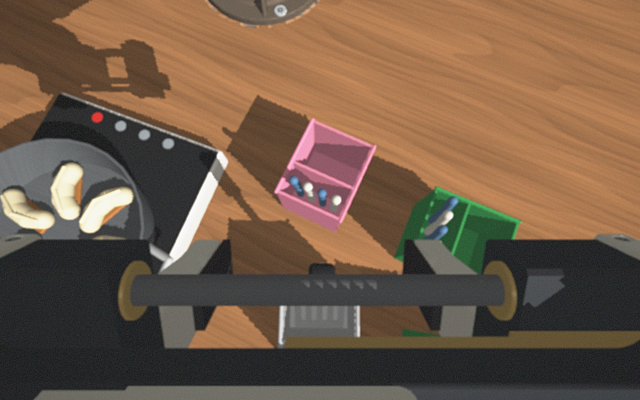

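The wrist view shows the handle top at (321,268), against a prediction of (319,272), and the caddy rim at x≈280–360, as predicted. I descend straight down to the grip.

Call:
arm_command:
  series: [0,0,0,-0.2,0.01,0.36,1,0,0,0,-0.4,0.03,0.72,1,0,0,0,-0.4,0.03,0.72,1]

```text
t: 14.9
eef_pos: [0.4622, 0.3326, 0.279]
ee_rot: [-3.141, -0.51, -2.703]
force: [0.0, -0.2, 1.3]
width: 0.0875
gripper_force: 0.0
```

Call:
arm_command:
  series: [0,0,0,-0.13,0,0.24,1,0,0,0,-0.26,0,0.48,1,0,0,0,-0.39,0,0.71,1,0,0,0,-0.39,0,0.71,1]

```text
t: 15.4
eef_pos: [0.4629, 0.3339, 0.2005]
ee_rot: [3.141, -0.505, -2.702]
force: [0.4, -0.5, 0.9]
width: 0.0877
gripper_force: 0.0
```

Call:
arm_command:
  series: [0,0,0,0,0,0,0,0,0,0,0,0,0,0,0,0,0,0,0,0,0,0,0,0,0,0,0,0,0,0,0,0,0,0,0,0,0,0,0,0,0,0,0,0,0,0,0,0,0,0,0,0,0,0,0,0]
  force: 40

```text
t: 16.4
eef_pos: [0.4627, 0.3349, 0.2]
ee_rot: [3.14, -0.504, -2.701]
force: [-0.5, 0.9, -0.1]
width: 0.0217
gripper_force: 39.9
```

```bash
python3 - <<'E'
from plan import *
s=arm.get_state();print(s["eef_pos"],s["ee_rot"],s["width"],s["force"],G.inv().apply([0,0,2.0]))
E
```

```text
[0.46266319 0.33490596 0.20004446] [ 3.13990993 -0.50405772 -2.70070465] 0.02170991031012906 [-0.54131168  0.85331414 -0.10952539] [ 9.58851077e-01  2.22044605e-16 -1.75516512e+00]
```

Width is 21.7 mm, which matches the 22 mm handle. I lift straight up 0.2 m.

Call:
arm_command:
  series: [0,0,0,0.05,0,-0.09,0,0,0,0,0.12,0,-0.22,0,0,0,0,0.22,0,-0.4,0,0,0,0,0.34,0,-0.62,0,0,0,0,0.48,0,-0.88,0]

```text
t: 17.02
eef_pos: [0.4629, 0.3347, 0.3019]
ee_rot: [3.14, -0.504, -2.701]
force: [-0.3, -0.2, -1.9]
width: 0.022
gripper_force: 39.9
```

Call:
arm_command:
  series: [0,0,0,0.13,0,-0.24,0,0,0,0,0.26,0,-0.48,0,0,0,0,0.4,0,-0.73,0,0,0,0,0.48,0,-0.88,0,0,0,0,0.48,0,-0.88,0]

```text
t: 17.65
eef_pos: [0.4638, 0.3351, 0.402]
ee_rot: [3.139, -0.501, -2.7]
force: [0.3, 0.8, -1.8]
width: 0.0216
gripper_force: 39.9
```

```bash
python3 - <<'E'
from plan import *
s=arm.get_state();print(s["eef_pos"],s["ee_rot"],s["width"],s["force"],s["q"])
a=arm.grab_frame("scene")[60:260,330:490];b=arm.grab_frame("side")[100:320,180:340]
cv2.imwrite("pics/c3.png",np.hstack([cv2.resize(a,(400,500),interpolation=2),cv2.resize(b,(400,550)) [:500]]))
E
```

```text
[0.46383273 0.33507723 0.40195549] [ 3.13885742 -0.50132269 -2.70028098] 0.02156426456661913 [ 0.29574661  0.80844802 -1.81558773] [ 0.83687859  0.43556399  0.4646344  -0.21399894 -2.05750714 -2.02330291]
```

View pics/c3.png

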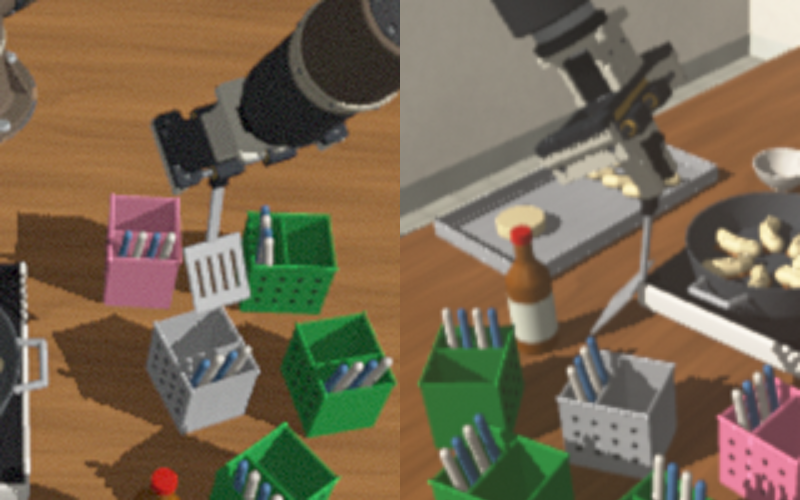

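The turner is out of the caddy, with its bend at scene px (416,157) and side px (279,210). The caddy hasn't moved. I check the turner's attitude and compute the turn.

```bash
python3 - <<'E'
from plan import *
s=arm.get_state();Rg=R.from_euler('xyz',s["ee_rot"]);o=s["eef_pos"]-.14*d
print(proj("scene",o),proj("side",o));tip=o+T0.apply(B.apply([.08,0,0]));print("tip",tip,proj("side",tip),proj("scene",tip), [proj("scene",o+T0.apply(B.apply([x,y,0]))).round(0) for x in(0,.08) for y in(-.035,.035)])
p,F=final(1.1,.075,Rg);print(p,F.as_euler('xyz'),move(p,F)[0],F.inv().apply([p[0]-s["eef_pos"][0],p[1]-s["eef_pos"][1],0])/.1,F.inv().apply([0,0,p[2]-s["eef_pos"][2]])/.1)
E
```

```text
[414.14867879 156.18443795] [276.5449284  211.74824974]
tip [0.52621566 0.36426989 0.19927274] [260.58116852 226.89771197] [418.74237264 181.69527893] [array([403., 160.]), array([425., 153.]), array([408., 185.]), array([429., 178.])]
[ 0.49400217 -0.14245843  0.2591887 ] [-3.13719722  0.37547161 -2.03548822] [ 0.032 -0.54  -0.435] [ 3.84333521 -2.42001521 -1.50431019] [0.51544389 0.00574774 1.30765186]
```

Call:
arm_command:
  series: [0,-0.08,-0.06,0,0,0,0,0.01,-0.16,-0.13,0,0,0,0,0.02,-0.24,-0.19,0,0,0,0,0.02,-0.32,-0.26,0,0,0,0,0.02,-0.4,-0.32,0,0,0,0,0.03,-0.48,-0.39,0,0,0,0,0.03,-0.54,-0.435,0,0,0,0,0.03,-0.54,-0.435,0,0,0,0]

```text
t: 18.75
eef_pos: [0.4623, 0.3332, 0.3997]
ee_rot: [-3.14, 0.376, -2.038]
force: [0.1, -0.2, -2.4]
width: 0.0219
gripper_force: 39.9
```

```bash
python3 - <<'E'
from plan import *
s=arm.get_state();F=R.from_euler('xyz',[-3.137,.375,-2.035])
print(s["q"],s["force"],move([.494,-.1425,.40],F))
E
```

```text
[ 0.92453525 -0.0744434  -0.18515832 -0.07197947 -1.09031748 -1.37032226] [ 0.09452657 -0.20346666 -2.41380941] (array([ 0.001,  0.001, -0.002]), array([ 3.817, -2.427, -1.506]))
```

Now 4 steps of (0.95, −0.61, −0.38) across to the pan, still high.

Call:
arm_command:
  series: [0,0,0,0.2,-0.12,-0.08,0,0,0,0,0.45,-0.29,-0.18,0,0,0,0,0.7,-0.45,-0.28,0,0,0,0,0.95,-0.61,-0.38,0]

```text
t: 19.25
eef_pos: [0.472, 0.2153, 0.3998]
ee_rot: [-3.141, 0.373, -2.039]
force: [0.1, -0.3, -2.3]
width: 0.022
gripper_force: 39.9
```

Call:
arm_command:
  series: [0,0,0,0.24,-0.15,-0.09,0,0,0,0,0.48,-0.3,-0.19,0,0,0,0,0.72,-0.46,-0.28,0,0,0,0,0.95,-0.61,-0.38,0]

```text
t: 19.75
eef_pos: [0.4804, 0.0964, 0.4003]
ee_rot: [3.141, 0.374, -2.039]
force: [1.4, 0.8, -1.7]
width: 0.0219
gripper_force: 39.9
```

Call:
arm_command:
  series: [0,0,0,0.24,-0.15,-0.09,0,0,0,0,0.48,-0.3,-0.19,0,0,0,0,0.72,-0.46,-0.28,0,0,0,0,0.95,-0.61,-0.38,0]

```text
t: 20.25
eef_pos: [0.4889, -0.0226, 0.4009]
ee_rot: [3.14, 0.375, -2.039]
force: [0.9, 0.1, -2.1]
width: 0.0219
gripper_force: 39.9
```

Call:
arm_command:
  series: [0,0,0,0.24,-0.15,-0.09,0,0,0,0,0.48,-0.3,-0.19,0,0,0,0,0.72,-0.46,-0.28,0,0,0,0,0.95,-0.61,-0.38,0,0,0,0,0.95,-0.61,-0.38,0]

```text
t: 20.88
eef_pos: [0.4976, -0.1421, 0.4007]
ee_rot: [3.138, 0.375, -2.042]
force: [0.5, 0.2, -2.2]
width: 0.0218
gripper_force: 39.9
```

```bash
python3 - <<'E'
from plan import *
s=arm.get_state();F=R.from_euler('xyz',[-3.137,.375,-2.035])
print(s["q"],s["force"],move([.494,-.1425,.262],F))
E
```

```text
[-0.17494323  0.0223603   0.0274682  -0.36064569 -1.4713646  -0.27865912] [ 0.53448734  0.19655186 -2.20516586] (array([ 0.003, -0.   , -0.004]), array([0.526, 0.026, 1.283]))
```

Call:
arm_command:
  series: [0,0,0,0.08,0,0.2,0,0,0,0,0.17,0,0.42,0,0,0,0,0.26,0.01,0.64,0,0,0,0,0.26,0.01,0.64,0]

```text
t: 21.38
eef_pos: [0.4954, -0.1397, 0.3311]
ee_rot: [3.138, 0.376, -2.039]
force: [-0.1, -0.5, -1.5]
width: 0.0217
gripper_force: 39.9
```

Call:
arm_command:
  series: [0,0,0,0.08,0,0.2,0,0,0,0,0.16,0,0.38,0,0,0,0,0.22,0.01,0.55,0,0,0,0,0.26,0.01,0.64,0,0,0,0,0.26,0.01,0.64,0,0,0,0,0.26,0.01,0.64,0]

```text
t: 22.12
eef_pos: [0.4956, -0.1408, 0.2651]
ee_rot: [-3.138, 0.377, -2.037]
force: [0.7, -0.4, -0.8]
width: 0.022
gripper_force: 39.9
```

```bash
python3 - <<'E'
from plan import *
s=arm.get_state();F=R.from_euler('xyz',s["ee_rot"]);print(s["eef_pos"],s["q"])
T=F*(R.from_euler('xyz',[3.1399,-.504,-2.7007]).inv()*T0)
o=s["eef_pos"]-T.apply([0,0,.14]);Bw=T*B;bl=o+Bw.apply([.04,0,0]);print("blade",bl,"tilt",np.arccos(Bw.as_matrix()[2,2]))
for n in("scene","side"):print(n,[proj(n,o+Bw.apply([x,y,0])).round(0) for x,y in((0,-.035),(0,.035),(.08,.035),(.08,-.035))])
a=arm.grab_frame("scene")[120:270,150:370];b=arm.grab_frame("side")[120:270,240:440]
cv2.imwrite("pics/c4.png",np.vstack([cv2.resize(a,(440,300),interpolation=2),cv2.copyMakeBorder(cv2.resize(b,(400,300),interpolation=2),0,0,0,40,0)]))
E
```

```text
[ 0.49555013 -0.14081699  0.26509191] [-0.17752468  0.0814732  -0.2021276  -0.38763754 -1.19820024 -0.16243452]
blade [0.56762497 0.00064773 0.19099003] tilt 0.0009242771985847824
scene [array([278., 190.]), array([291., 174.]), array([313., 185.]), array([301., 202.])]
side [array([335., 168.]), array([343., 177.]), array([322., 182.]), array([314., 172.])]
```

View pics/c4.png

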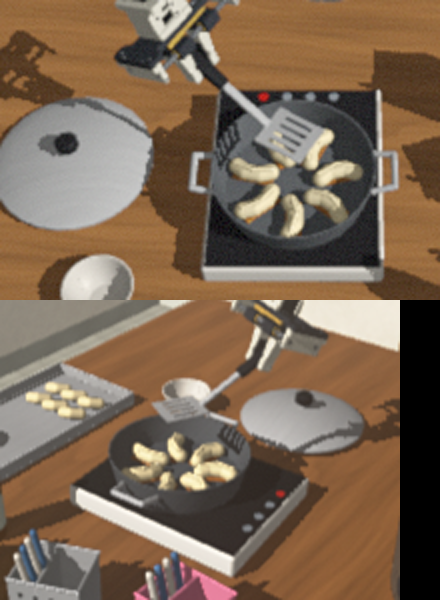

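The blade corners (279,189), (291,174), (312,183) and (302,202) match the level-blade prediction. It is centred over the pan, about 8 cm above the rim, and the lid is on the mat. I settle and hand in.

Call:
arm_command:
  series: [0,0,0,0.03,0,0.09,0,0,0,0,0.06,0,0.19,0,0,0,0,0.06,0,0.19,0,0,0,0,0.06,0,0.19,0,0,0,0,0.06,0,0.19,0,0,0,0,0.06,0,0.19,0]

```text
t: 22.98
eef_pos: [0.4959, -0.1394, 0.2447]
ee_rot: [-3.139, 0.377, -2.037]
force: [-0.0, -0.5, -1.0]
width: 0.0218
gripper_force: 39.9
```

```bash
python3 -c "
from station import arm
s=arm.get_state();print(s['eef_pos'],s['gripper_force'],abs(s['qd']).max());print(arm.job_done())"
```

```text
[ 0.49594251 -0.13942917  0.24468028] 39.918612241744995 0.003046696657363312
the job is handed in; nothing more can be done
None
```

I handed the job in at about 23 s: the lid is on the cork mat, and the gripper holds the turner still, blade level and right side up, over the middle of the pan about 6 cm above the rim; no verdict came back.

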